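# Find and reject the support foot with the worn hinge

### The arm

A 6-joint arm with a two-finger parallel gripper is mounted at the origin on a cart in front of the work surface, level with it; the furniture and walls round the work are solid. World frame = base frame: x ahead of the robot, y to its left, z up, the work surface at z = 0. Lengths are in mm, angles in rad, forces in N, time in s.
With the tool pointing down it reaches from about 350 to 975 mm from the base axis. Payload 7.1 kg.
Tool frame: the origin (TCP) lies between the finger pads; the fingertips stand 14 mm ahead of it and the grasp point (between the pads) lies 5 mm behind it; z points along the fingers, y is the direction in which the jaws open and shut (so a half turn about z gives the same grasp; the last joint's range is limited). The gripper opens to 88 mm and grips with 3 to 60 N. Pads are 20 mm wide; open, the fingers measure 115 mm over their backs; the gripper's body (75 mm by 178 mm) begins 61 mm behind the grasp point.
Start: joints at [-1.346, 0.423, 1.63, -0, 1.089, -0.019], TCP at [150.889, -606.496, 236.675] pointing down, gripper open.
Joint ranges: [-3, 3], [-0.9, 2.11], [0.09, 2.58], [-1.31, 4.45], [0.11, 2.69], [-2.54, 2.54]. Speed limits (rad/s): [2.39, 2.39, 3.01, 3.14, 3.14, 3.14].

### API

Orientations are given as a rotation vector (axis times angle).
In Python, from workcell import get_obs, get_image, calibration, close_job, regions_of, place_of gives the robot as it stands.
- The arm moves only by the tool move_arm, never from a script. Its argument "deltas" is a list of rows, each a list of 5 numbers: the closure in counts, from 0 (fully open) to 255 (shut), then the shift along the tool's x, y, z in m, then the turn about the tool's z in rad. In form: [[grip, x, y, z, roll], ...]. A call has 1 to 5 rows; each row is the pose to reach, as a shift and turn from the pose commanded when the call began, along the tool's axes at that moment; what a row does not reach only later rows make up. A row lasts 1/12 s, in which the tool goes at most 41.7 mm and 7.16 degrees, less where a joint would pass 70% of its speed; a pose out of reach is approached as far as the arm can. A call with a gripper value outside its range is refused whole. The fingers move at their own pace and stop on an object; the grip force is fixed at half the most. Time passes only in rows, so rows that repeat a pose let the fingers close. It gives the time, the measured TCP pose, the force and the opening at its end, in the units of the state.
- get_obs(): the state, without advancing time (a new reading comes with each control period).
- get_image(name): name is "side" or "top"; returns the picture (420x560x3 uint8, blue, green, red); there is no depth.
- calibration(name): a dict with "intrinsics" (3x3 intrinsics, pixels), "world_to_cam" (4x4, takes a point from world to camera coordinates). Camera axes: x right, y down, z forward; pixel columns grow to the right and rows downward; lengths in mm; the calibration is good to about 2 mm. A picture is of the moment at which its call begins. calibration takes no time and is no camera call.
- close_job(): hands the job in, once; it reports no verdict.
Trained networks look in the newest picture that a camera, given by its name, has taken for a name from the list of things; names that differ only in an ending like _2 or _b are one class to them, and where a whole thing is asked for, a point or a joint stands for the part that bears it (a point fixed in the world has none). Each returns a list of dicts, best first, with "conf" (0 to 1); they miss things now and then, are a little off and sometimes report something else, mostly with a low value. They report only what shows in the picture. A call takes as long as a camera call. They do not tell look-alikes from the thing itself.
- regions_of(camera, name): "region" (420x560 bool, what is visible of it).
- place_of(camera, name): "location" ([x, y, z] in mm, in world coordinates, good to about 4 mm: a listed point, or the origin of a listed thing).
The state is a dict: "t": time; "qpos": joint angles; "qvel": joint speeds; "joint_torque": joint torques, N m; "ee_pos": TCP position; "orientation": TCP orientation; "ft_force": force on the tool from outside, world axes, zero at the start; "moment": the same for the moment, N m; "width": finger opening in mm.
Only numpy, scipy, OpenCV 4.12 (cv2) and the standard library are available. Lean on these libraries where they do the work, as an engineer would, in place of code of your own. Each camera call takes 0.05 s, during which the arm holds its last target.

### The job

Of the two hinged support feet on the table one has a worn, loose hinge; they look alike. Rock their rods to feel which it is, pushing the top away from you first and then pulling it back towards you, right through its play each way. Stand the loose foot on the floor of the grey reject tray and leave its rod leaning right over, as a sign that it is rejected; leave the sound one standing where it is.

Things in the scene. Friction and masses are not known exactly. Their poses are not given: they have to be found in the camera images.
- foot_a_mid (a point): Hinged foot A, loose on the table, 0.8 kg: dark steel plate 110x50x10 mm, fork 43 high and 42 wide (y) in its middle, upright aluminium rod 12 thick hinged in it 30 above the underside, top at 125. Point fixed to the plate, on the upright rod's axis 90 above the underside: nudge or grip the rod here. x: long side of the plate, away from the robot (yaw to 0.35 rad); y: hinge; z: up.
- foot_b_mid (a point): Hinged foot B, loose on the table, 0.8 kg: dark steel plate 110x50x10 mm, fork 43 high and 42 wide (y) in its middle, upright aluminium rod 12 thick hinged in it 30 above the underside, top at 125. Point fixed to the plate, on the upright rod's axis 90 above the underside: nudge or grip the rod here. x: long side of the plate, away from the robot (yaw to 0.35 rad); y: hinge; z: up.
- rod_a (a joint): Lean of foot A's rod, rad: 0 upright, + when its top leans along the foot's +x, away from the robot; stays where left. A sound hinge gives 0.02 rad at most either way; a worn one 0.26 rad either way (16 mm at the point 60 mm above the hinge), moved there by about 0.5 N. A sideways push over 3 N on a sound one may shift the foot.
- rod_b (a joint): Lean of foot B's rod, rad: 0 upright, + when its top leans along the foot's +x, away from the robot; stays where left. A sound hinge gives 0.02 rad at most either way; a worn one 0.26 rad either way (16 mm at the point 60 mm above the hinge), moved there by about 0.5 N. A sideways push over 3 N on a sound one may shift the foot.
- tray: Open grey plastic reject tray, 180 (x) x 130 (y) x 30 mm high, walls and floor 5 mm, fixed to the table. Origin at the centre of its underside; x along its long side, z up.
There are look-alikes about, which are no part of the job. What is shaped like the part that bears foot_b_mid but blue is not meant.

How it is judged:
By the outcome, as a careful person would: the job done as asked, in the order asked, and still so for the second after the job is handed in, with the robot touching nothing.
It also fails if it takes over 51 s, if anything falls off the work surface, if the arm or the gripper's body presses on something with over 40 N, if the wrist force passes 120 N, or if a joint passes its speed limit or range.

## Working session

There is one attempt and no reset: what is moved stays moved. The work goes in short steps, Python scripts to look and compute and a tool call to move; the robot and the scene stay as the last step left them, time stands still between calls to the robot, and variables do not carry over. Pictures are saved under pics/ and viewed, and the job is handed in when it is done.

Besides the shell and the picture viewer there is one more tool, called as a command line: name --pt "numbers of a row" for each row, then --argument value for the rest. move_arm: Moves the arm, as the interface text tells. Its arguments: {"type":"object","properties":{"deltas":{"type":"array","items":{"type":"array","items":{"type":"number"}}}},"required":["deltas"]}

```bash
mkdir -p pics; ls; cat > h.py <<'E'
import numpy as np, cv2
from workcell import *
def proj(cam,P):
    c=calibration(cam);K=np.array(c["intrinsics"]);T=np.array(c["world_to_cam"])
    p=T[:3,:3]@np.array(P,float)+T[:3,3];q=K@p;return q[:2]/q[2]
def ray(cam,uv):
    c=calibration(cam);K=np.array(c["intrinsics"]);T=np.array(c["world_to_cam"])
    d=T[:3,:3].T@np.linalg.inv(K)@np.array([uv[0],uv[1],1.]);o=-T[:3,:3].T@T[:3,3];return o,d/np.linalg.norm(d)
def atz(cam,uv,z):
    o,d=ray(cam,uv);return o+d*(z-o[2])/d[2]
def tri(a,b):
    A=np.zeros((3,3));B=np.zeros(3)
    for cam,uv in (a,b):
        o,d=ray(cam,uv);M=np.eye(3)-np.outer(d,d);A+=M;B+=M@o
    return np.linalg.solve(A,B)
E
python3 - <<'E'
from h import *
np.set_printoptions(precision=1,suppress=True)
for c in("side","top"):
    cv2.imwrite(f"pics/{c}0.png",get_image(c))
    for n in("foot_a_mid","tray"):
        for r in place_of(c,n): print(c,n,r["conf"],r["location"],proj(c,r["location"]))
print(get_obs())
E
```

```text
pics
side foot_a_mid 0.91 [523.5, -4.6, 90.3] [308.6 166.1]
side tray 0.95 [449.0, 356.1, -5.7] [278.6 264.2]
top foot_a_mid 0.74 [522.4, -8.6, 90.2] [399.5 188.2]
top foot_a_mid 0.2 [442.7, 353.6, 2.0] [258.6 225.1]
top tray 0.89 [441.2, 351.7, 2.1] [259.3 225.6]
{'t': 0.3, 'qpos': array([-1.3,  0.4,  1.6,  0. ,  1.1, -0. ]), 'qvel': array([ 0., -0., -0.,  0.,  0., -0.]), 'joint_torque': array([  0. , -54.4, -27.4,   0.1,   0. ,  -0. ]), 'ee_pos': array([ 150.9, -606.4,  236.5]), 'orientation': array([-3.1, -0.4,  0. ]), 'ft_force': array([ 0.2, -0.2, -0.3]), 'moment': array([ 0., -0., -0.]), 'width': 87.92372258917297}
```

```bash
python3 -c "
import cv2,numpy as np
a=cv2.imread('pics/side0.png');b=cv2.imread('pics/top0.png');print(a.shape)"
```

```text
(420, 560, 3)
```

View pics/side0.png

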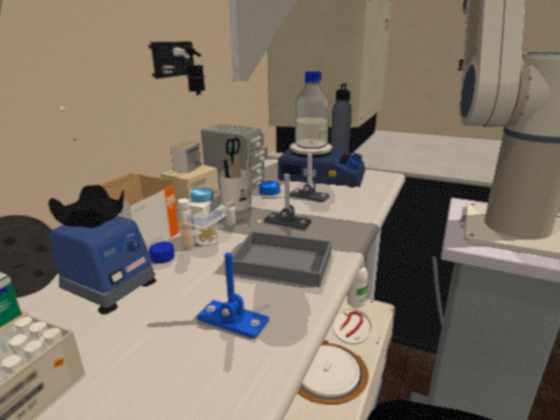

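View pics/top0.png

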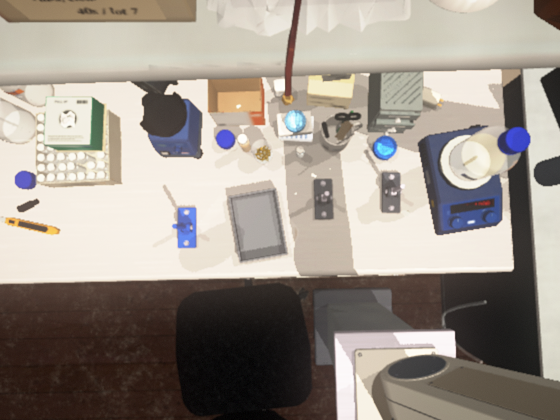

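Candidates: dark feet at top (323,198) / side (288,218) and at top (391,190) / side (310,190). The look-alike is the blue foot at top (186,228) / side (233,318), which is not meant. The tray is at top (258,225) / side (282,257). Next, close crops to check this.

```bash
python3 - <<'E'
from h import *
a=cv2.imread('pics/side0.png')[130:290,220:380];b=cv2.imread('pics/top0.png')[130:270,220:430]
cv2.imwrite('pics/c1.png',cv2.resize(a,None,fx=3.7,fy=3.7,interpolation=cv2.INTER_CUBIC))
cv2.imwrite('pics/c2.png',cv2.resize(b,None,fx=3.8,fy=3.8,interpolation=cv2.INTER_CUBIC))
np.set_printoptions(precision=1,suppress=True)
for cam in("side","top"):
    c=calibration(cam);T=np.array(c["world_to_cam"]);print(cam,-T[:3,:3].T@T[:3,3],np.array(c["intrinsics"])[0])
E
```

```text
side [153.1 979.5 419.7] [391.9   0.  281.1]
top [ 399.4  259.5 1101.9] [405.    0.  285.1]
```

View pics/c1.png

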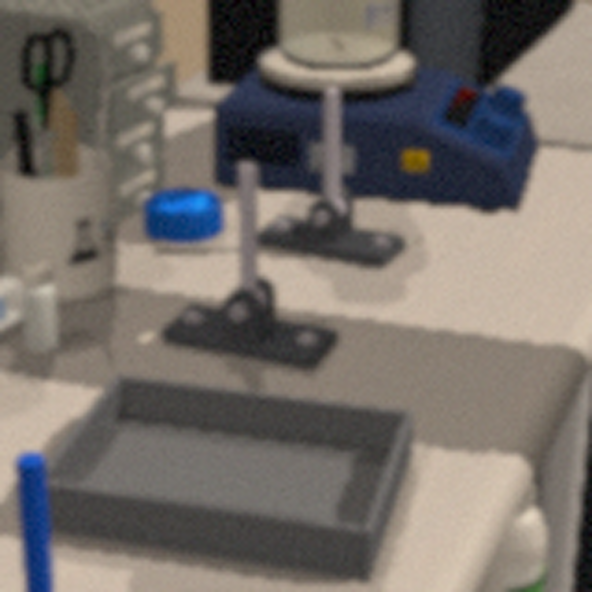

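View pics/c2.png

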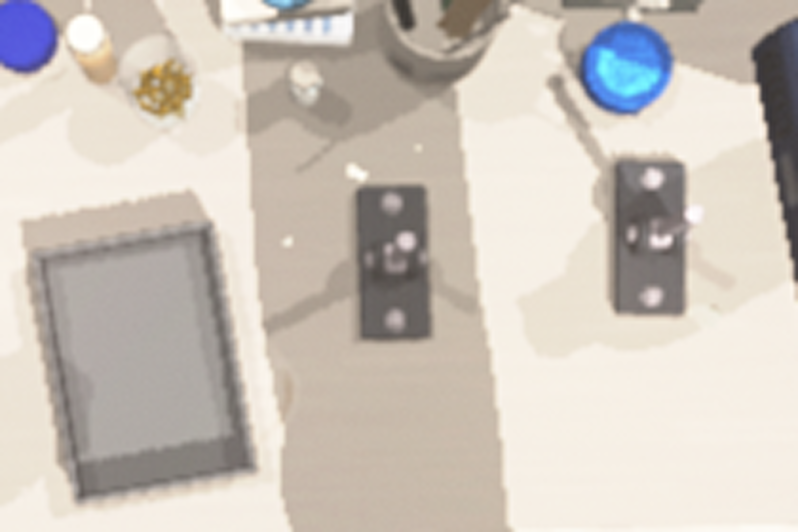

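The crops show two dark steel feet. Foot P has its rod top at side (286,174) / top (327,193), and foot Q at side (310,154) / top (402,186). The tray is empty. Next I measure them.

```bash
python3 - <<'E'
from h import *
np.set_printoptions(precision=1,suppress=True)
print("P rod top",tri(("side",(286.5,174)),("top",(326.8,193.4))))
print("Q rod top",tri(("side",(309.7,154.3)),("top",(402.4,186.3))))
img=cv2.imread('pics/top0.png').astype(int)
sd=cv2.imread('pics/side0.png')
def rect(box,th,z):
    x0,y0,x1,y1=box
    m=(img[y0:y1,x0:x1].max(2)<th).astype(np.uint8)
    n,l,s,_=cv2.connectedComponentsWithStats(m)
    i=1+np.argmax(s[1:,4]);p=np.argwhere(l==i)[:,::-1]+[x0,y0]
    W=np.array([atz("top",q,z)[:2] for q in p])
    r=cv2.minAreaRect(W.astype(np.float32));b=cv2.boxPoints(r)
    e=max([(b[1]-b[0]),(b[2]-b[1])],key=np.linalg.norm); e=e*np.sign(e[0])
    print(r,"yaw",np.arctan2(e[1],e[0]))
for th in (95,110):
    rect((310,172,340,225),th,10)
    rect((378,165,405,218),th,10)
for b in ((225,180,292,268),):
  for th in(120,135): rect(b,th,20)
# tray rim corners from crop c2
co=np.array([(35,252),(205,222),(250,468),(80,500)])/3.8+[220,130]
W=np.array([atz("top",q,30)[:2] for q in co]);print(W,W.mean(0),[np.linalg.norm(W[i]-W[i-1]) for i in range(4)])
r=cv2.minAreaRect(W.astype(np.float32));print(r)
# tray region
for cam in("side","top"):
    for r in regions_of(cam,"foot_a_mid"):
        m=r["region"];p=np.argwhere(m);print(cam,r["conf"],p.min(0)[::-1],p.max(0)[::-1],m.sum())
E
```

```text
P rod top [510.5 176.2 124.8]
Q rod top [522.4  -7.  123.8]
((502.11236572265625, 179.1066131591797), (20.07171058654785, 41.46251678466797), 4.836155414581299) yaw -1.4863901
((537.0062866210938, 2.8812549114227295), (3.7951555252075195, 9.599822998046875), 43.35186767578125) yaw -0.8141612
((508.72711181640625, 177.76654052734375), (104.76216125488281, 46.6917839050293), 0.6186546087265015) yaw 0.010797667
((541.5748901367188, -0.6723575592041016), (34.930908203125, 59.71260452270508), 87.668701171875) yaw -0.040688828
((401.8026123046875, 291.68048095703125), (15.866509437561035, 72.00519561767578), 86.51914978027344) yaw -0.06075193
((442.41705322265625, 355.968505859375), (169.92222595214844, 122.23533630371094), 8.8502836227417) yaw 0.15446661
[[520.3 428.1]
 [538.3 308.2]
 [365.7 280.9]
 [346.5 399.4]] [442.7 354.1] [np.float64(176.2203089851321), np.float64(121.24727929069205), np.float64(174.6716163391665), np.float64(120.1146919499229)]
((443.10565185546875, 354.1102294921875), (176.21987915039062, 121.23738098144531), 9.232942581176758)
side 0.69 [290 153] [329 201] 561
top 0.88 [382 172] [404 213] 800
```

```bash
python3 - <<'E'
from h import *
from scipy.spatial.transform import Rotation as R
np.set_printoptions(precision=3,suppress=True)
o=get_obs();print(R.from_rotvec(o["orientation"]).as_matrix());print(o["t"])
print("scissors",tri(("side",(233,146)),("top",(347,117))))
for z in (80,110): print("mug near rim",z,atz("top",(335.8,153),z), atz("side",(237,180),z))
print("tray place yaw? rim corners side")
for p in [(-90,-65),(90,-65),(90,65),(-90,65)]:
    c,s=np.cos(.155),np.sin(.155); print(proj("top",[443+c*p[0]-s*p[1],354+s*p[0]+c*p[1],30]),proj("side",[443+c*p[0]-s*p[1],354+s*p[0]+c*p[1],30]))
E
```

```text
[[ 0.97   0.241 -0.   ]
 [ 0.241 -0.97   0.   ]
 [ 0.    -0.    -1.   ]]
0.4
scissors [685.191 125.98  162.701]
mug near rim 80 [618.287 146.131  80.   ] [663.814 149.825  80.   ]
mug near rim 110 [611.861 149.461 110.   ] [618.71  223.088 110.   ]
tray place yaw? rim corners side
[287.694 253.734] [331.202 239.695]
[275.599 187.002] [250.37  229.866]
[227.695 195.783] [227.323 259.279]
[239.216 262.549] [319.741 272.583]
```

```bash
python3 - <<'E'
from h import *
def box(img,cam,c,yaw,L,W,z,col):
    cc,s=np.cos(yaw),np.sin(yaw)
    P=[proj(cam,[c[0]+cc*a-s*b,c[1]+s*a+cc*b,z]) for a,b in [(-L/2,-W/2),(L/2,-W/2),(L/2,W/2),(-L/2,W/2)]]
    cv2.polylines(img,[np.array((np.array(P)-OFF)*S,np.int32)],True,col,1)
for cam,x0,y0,x1,y1,S,n in (("top",225,150,415,280,4,"d1"),("side",225,140,345,290,4,"d2")):
    OFF=np.array([x0,y0]);im=cv2.imread(f'pics/{cam}0.png')[y0:y1,x0:x1]
    im=cv2.resize(im,None,fx=S,fy=S,interpolation=cv2.INTER_CUBIC)
    OFF=OFF-.0
    box(im,cam,(443,354),.155,180,130,30,(0,0,255))
    box(im,cam,(510,177),.02,110,50,10,(0,255,0))
    box(im,cam,(523,-7),.0,110,50,10,(0,255,0))
    cv2.imwrite(f"pics/{n}.png",im)
E
```

```text
(no output)
```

View pics/d1.png

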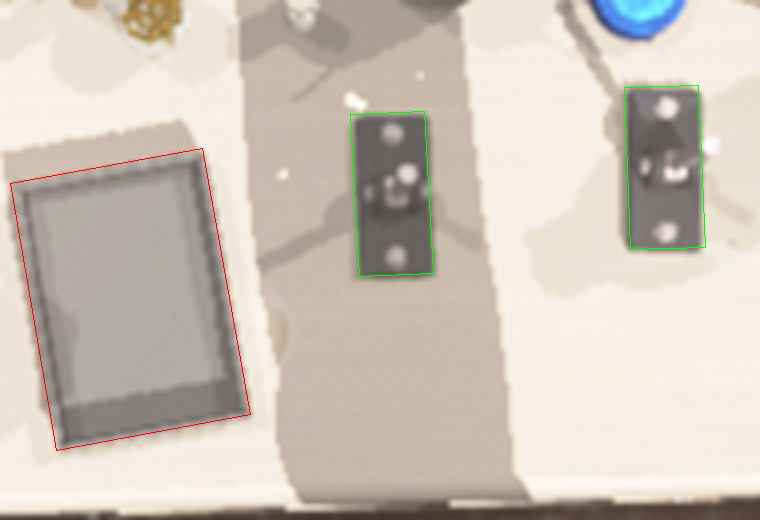

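View pics/d2.png

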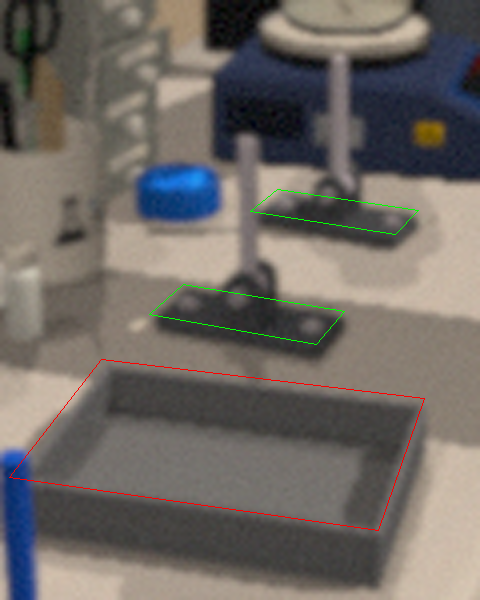

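```bash
cat >> h.py <<'E'
from scipy.spatial.transform import Rotation as R
def delta(P,yaw=None):
    o=get_obs();M=R.from_rotvec(o["orientation"]).as_matrix()
    y0=np.arctan2(M[1,0],M[0,0]);d=M.T@(np.array(P)-o["ee_pos"])/1000
    return np.round(d,4), None if yaw is None else round(-(yaw-y0),4), "yaw",round(y0,4),o["ee_pos"].round(1),o["ft_force"].round(2),round(o["width"],1)
E
python3 - <<'E'
from h import *
print("cap",tri(("side",(313,76)),("top",(515,140))))
print("stirrer corners",atz("top",(434,232),60),atz("top",(425,140),60))
print(delta([330,-300,340],np.pi/2))
E
```

```text
cap [ 582.35702782 -178.20735612  313.34352607]
stirrer corners [411.3206142 -99.1800109  60.       ] [649.91448403 -87.75031649  60.        ]
(array([ 0.2478, -0.2542, -0.1034]), np.float64(-1.327), 'yaw', np.float64(0.2438), array([ 150.9, -606.4,  236.6]), array([-0.45, -0.28, -0.09]), 87.6)
```

move_arm --pt "0 0.02 -0.02 -0.03 -0.12" --pt "0 0.045 -0.045 -0.055 -0.245" --pt "0 0.07 -0.07 -0.08 -0.365" --pt "160 0.095 -0.1 -0.09 -0.485" --pt "160 0.12 -0.125 -0.1 -0.61"

```text
t: 0.82
ee_pos: [237.6, -454.9, 338.1]
orientation: [2.855, 1.307, 0.0]
ft_force: [-0.3, -0.5, -0.2]
width: 77.9
```

```bash
python3 - <<'E'
from h import *
print(delta([340,-250,340],np.pi/2));print(delta([420,-60,300],np.pi/2))
E
```

```text
(array([ 0.222 , -0.0563, -0.0021]), np.float64(-0.7119), 'yaw', np.float64(0.8589), array([ 237.6, -454.9,  338.1]), array([-0.29, -0.5 , -0.25]), 77.9)
(array([ 0.4182, -0.1199,  0.0377]), np.float64(-0.7119), 'yaw', np.float64(0.8589), array([ 237.6, -454.9,  338.1]), array([-0.29, -0.5 , -0.25]), 77.9)
```

move_arm --pt "160 0.04 -0.01 0 -0.12" --pt "160 0.08 -0.02 0 -0.245" --pt "160 0.12 -0.03 0 -0.365" --pt "160 0.16 -0.04 0 -0.485" --pt "160 0.2 -0.052 0 -0.61"

```text
t: 1.23
ee_pos: [329.9, -269.7, 337.0]
orientation: [2.331, 2.105, 0.0]
ft_force: [0.8, 0.0, -0.7]
width: 44.7
```

```bash
python3 - <<'E'
from h import *
print(delta([420,-60,300],np.pi/2));print(delta([523,-7,220],np.pi/2))
E
```

```text
(array([0.2178, 0.0683, 0.0369]), np.float64(-0.1017), 'yaw', np.float64(1.4691), array([ 329.9, -269.7,  337. ]), array([ 0.83,  0.01, -0.71]), 44.7)
(array([0.281 , 0.1654, 0.117 ]), np.float64(-0.1017), 'yaw', np.float64(1.4691), array([ 329.9, -269.7,  337. ]), array([ 0.83,  0.01, -0.71]), 44.7)
```

move_arm --pt "160 0.04 0.01 0.0 -0.1017" --pt "160 0.08 0.02 0 -0.1017" --pt "160 0.12 0.03 0 -0.1017" --pt "160 0.16 0.045 0 -0.1017" --pt "160 0.195 0.062 0.01 -0.1017"

```text
t: 1.65
ee_pos: [412.8, -82.1, 328.5]
orientation: [2.225, 2.213, 0.003]
ft_force: [1.1, -1.3, 1.0]
width: 32.2
```

```bash
python3 - <<'E'
from h import *
print(delta([523,-7,200],np.pi/2))
E
```

```text
(array([0.0758, 0.1093, 0.1288]), np.float64(-0.0052), 'yaw', np.float64(1.5656), array([412.8, -82.1, 328.5]), array([ 1.14, -1.33,  0.96]), 32.2)
```

move_arm --pt "145 0.02 0.03 0.03 -0.005" --pt "145 0.04 0.055 0.05 -0.005" --pt "145 0.06 0.085 0.07 -0.005" --pt "145 0.076 0.109 0.1 -0.005" --pt "145 0.076 0.109 0.128 -0.005"

```text
t: 2.07
ee_pos: [526.0, -6.1, 198.1]
orientation: [2.217, 2.222, 0.006]
ft_force: [-0.2, -1.4, 0.9]
width: 38.2
```

```bash
python3 - <<'E'
from h import *
print(delta([523,-7,160],np.pi/2))
for c in("side","top"):
    im=get_image(c)
    cv2.imwrite(f"pics/{c}1.png",im)
a=cv2.imread('pics/side1.png')[80:230,230:400];b=cv2.imread('pics/top1.png')[120:280,320:500]
a=cv2.resize(a,None,fx=2.4,fy=2.4,interpolation=cv2.INTER_CUBIC);b=cv2.resize(b,(432,360),interpolation=cv2.INTER_CUBIC)
a=cv2.resize(a,(360,360));cv2.imwrite('pics/e1.png',np.hstack([a,b]))
E
```

```text
(array([-0.0009, -0.0032,  0.0381]), np.float64(0.0022), 'yaw', np.float64(1.573), array([526. ,  -6.1, 198.1]), array([-0.17, -1.41,  0.92]), 38.2)
```

View pics/e1.png

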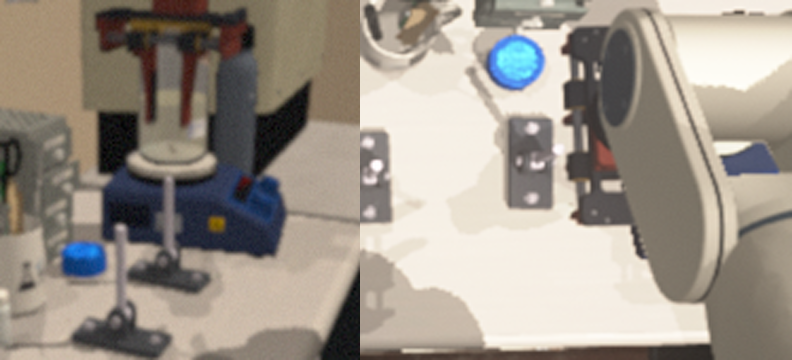

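Crop: the open fingers straddle Q's rod in the side view (rod tip at crop 169,182, fingers at 152 and 190). I'll go down over it.

move_arm --pt "145 -0.001 -0.003 0.03 0.002" --pt "145 -0.001 -0.003 0.06 0.002" --pt "145 -0.001 -0.003 0.085 0.002" --pt "145 -0.001 -0.003 0.098 0.002" --pt "145 -0.001 -0.003 0.098 0.002"

```text
t: 2.58
ee_pos: [516.5, -10.3, 99.7]
orientation: [-2.223, -2.216, 0.004]
ft_force: [-0.1, 1.2, 0.3]
width: 38.1
```

move_arm --pt "145 0 0 0 0" --pt "145 0 0 0 0" --pt "145 0 0 0 0"

```text
t: 2.83
ee_pos: [519.3, -10.0, 102.6]
orientation: [2.223, 2.217, 0.003]
ft_force: [0.0, 0.3, 0.1]
width: 37.5
```

```bash
python3 - <<'E'
from h import *
for i in range(6):
    get_image("side"); print(get_obs()["ft_force"].round(2),get_obs()["moment"].round(3))
print(delta([523,-7,100],np.pi/2))
a=get_image("side")[80:230,230:400]
cv2.imwrite('pics/e2.png',cv2.resize(a,None,fx=3.5,fy=3.5,interpolation=cv2.INTER_CUBIC))
E
```

```text
[-0.33  0.42 -0.56] [ 0.002 -0.046  0.03 ]
[-0.57  0.24  1.4 ] [-0.032 -0.131 -0.01 ]
[-0.25 -1.26 -0.37] [-0.037 -0.044  0.045]
[ 1.06  0.09 -0.48] [-0.062 -0.065 -0.029]
[ 0.34 -0.26  0.83] [-0.01  -0.037 -0.007]
[ 0.19  0.55 -0.18] [-0.072 -0.108 -0.001]
(array([0.0027, 0.0045, 0.0012]), np.float64(-0.0023), 'yaw', np.float64(1.5685), array([518.4,  -9.7, 101.1]), array([ 0.19,  0.55, -0.18]), 38.1)
```

View pics/e2.png

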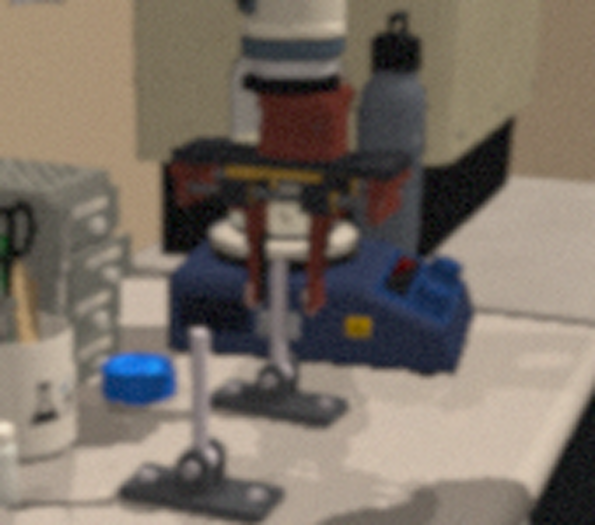

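Crop: Q's rod (crop 278,330) is between the fingers, closer to the far one (254) than the near one (316). The force noise is about 0.6 N. I'll push away from me now in small steps.

move_arm --pt "145 0 0.004 0 0" --pt "145 0 0.008 0 0" --pt "145 0 0.012 0 0" --pt "145 0 0.012 0 0"

```text
t: 3.52
ee_pos: [531.5, -9.7, 100.7]
orientation: [2.223, 2.218, 0.001]
ft_force: [-0.1, 0.2, -0.2]
width: 38.1
```

```bash
cat >> h.py <<'E'
def feel(n=6,fn=None,cam="side",crop=(230,80,400,230),s=3.5):
    F=[];X=[];W=[]
    for i in range(n):
        im=get_image(cam);o=get_obs();F.append(o["ft_force"]);X.append(o["ee_pos"]);W.append(o["moment"])
    F=np.array(F);print("t",round(o["t"],2),"F",F.mean(0).round(2),"sem",(F.std(0)/n**.5).round(2),"M",np.mean(W,0).round(3),"X",np.mean(X,0).round(1),"w",round(o["width"],1))
    if fn:
        x0,y0,x1,y1=crop;cv2.imwrite(fn,cv2.resize(im[y0:y1,x0:x1],None,fx=s,fy=s,interpolation=cv2.INTER_CUBIC))
E
python3 -c "
from h import *
feel(6,'pics/f1.png')"
```

```text
t 3.82 F [-0.33  0.09  0.12] sem [0.16 0.22 0.07] M [-0.037 -0.062  0.009] X [530.3  -9.7 100.6] w 37.7
```

View pics/f1.png

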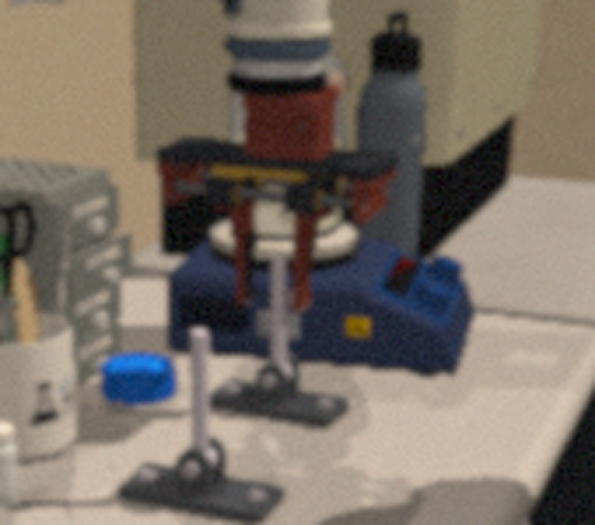

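Crop: the rod is still upright, and there is a gap of about 7 mm to the near finger.

move_arm --pt "145 0 0.002 0 0" --pt "145 0 0.004 0 0" --pt "145 0 0.004 0 0"

```text
t: 4.07
ee_pos: [534.8, -9.7, 100.8]
orientation: [2.224, 2.219, 0.001]
ft_force: [-0.4, 0.2, -0.9]
width: 37.5
```

```bash
python3 -c "
from h import *
feel(5,'pics/f2.png')"
```

```text
t 4.32 F [-0.17 -0.03  0.33] sem [0.26 0.15 0.27] M [-0.06  -0.094 -0.003] X [534.3  -9.7 100.7] w 37.6
```

move_arm --pt "145 0 0.001 0 0" --pt "145 0 0.002 0 0"

```text
t: 4.48
ee_pos: [536.2, -9.7, 100.7]
orientation: [-2.224, -2.219, 0.0]
ft_force: [-0.6, -0.4, -0.4]
width: 37.7
```

```bash
python3 -c "
from h import *
feel(5,'pics/f3.png')"
```

```text
t 4.73 F [ 0.07 -0.12 -0.17] sem [0.19 0.34 0.09] M [-0.019 -0.071 -0.011] X [536.3  -9.7 100.7] w 37.9
```

View pics/f3.png

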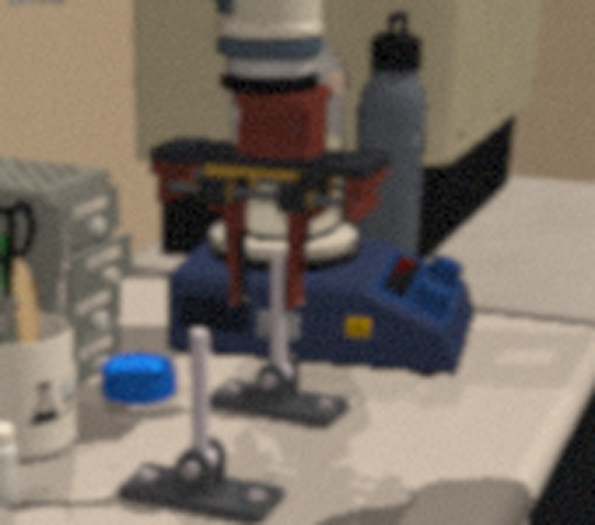

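Still no contact: the gap at crop 286-289 is about 2 mm. Now 1 mm steps.

move_arm --pt "145 0 0.001 0 0" --pt "145 0 0.002 0 0"

```text
t: 4.9
ee_pos: [537.0, -9.7, 100.5]
orientation: [-2.222, -2.217, 0.003]
ft_force: [-6.8, -0.2, 5.1]
width: 37.9
```

```bash
python3 -c "
from h import *
feel(6,'pics/f4.png')"
```

```text
t 5.2 F [-5.2  -0.12  4.52] sem [0.15 0.11 0.3 ] M [-0.075  0.919  0.027] X [537.   -9.7 100.5] w 37.9
```

move_arm --pt "145 0 0.0005 0 0" --pt "145 0 0.001 0 0"

```text
t: 5.37
ee_pos: [537.2, -9.7, 100.4]
orientation: [-2.222, -2.217, 0.005]
ft_force: [-7.9, -0.1, 7.7]
width: 38.0
```

```bash
python3 -c "
from h import *
feel(6,'pics/f5.png')"
```

```text
t 5.67 F [-7.44  0.09  6.53] sem [0.2  0.24 0.25] M [-0.067  1.405  0.045] X [537.1  -9.7 100.4] w 38.3
```

View pics/f5.png

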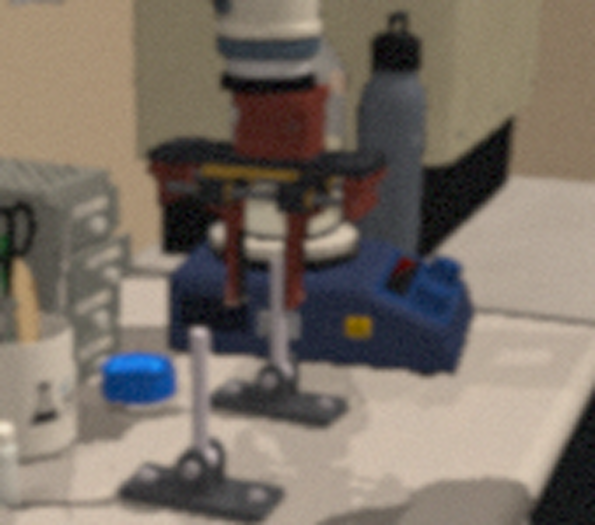

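Q went from no force to about 5-7 N within 1 mm while the rod stayed upright, so it is stiff away from me. I'll back off and feel towards me, more gently.

move_arm --pt "145 0 -0.005 0 0" --pt "145 0 -0.011 0 0" --pt "145 0 -0.018 0 0" --pt "145 0 -0.024 0 0" --pt "145 0 -0.026 0 0"

```text
t: 6.08
ee_pos: [512.0, -9.7, 100.6]
orientation: [-2.224, -2.219, 0.001]
ft_force: [-1.0, -0.4, 1.3]
width: 37.8
```

```bash
python3 -c "
from h import *
feel(5,'pics/f6.png')"
```

```text
t 6.33 F [-0.05  0.15 -0.02] sem [0.17 0.15 0.26] M [-0.031 -0.077  0.023] X [513.1  -9.7 100.8] w 37.8
```

move_arm --pt "145 0 -0.0005 0 0" --pt "145 0 -0.001 0 0"

```text
t: 6.5
ee_pos: [512.5, -9.7, 100.7]
orientation: [2.224, 2.219, 0.0]
ft_force: [0.4, -0.7, -0.5]
width: 38.1
```

```bash
python3 -c "
from h import *
feel(4)"
```

```text
t 6.7 F [0.05 0.08 0.06] sem [0.16 0.11 0.07] M [-0.041 -0.059 -0.014] X [512.3  -9.7 100.6] w 37.9
```

move_arm --pt "145 0 -0.0005 0 0" --pt "145 0 -0.001 0 0"

```text
t: 6.87
ee_pos: [511.2, -9.7, 100.6]
orientation: [2.224, 2.219, -0.0]
ft_force: [0.4, 0.7, -0.4]
width: 37.9
```

```bash
python3 -c "
from h import *
feel(4,'pics/f7.png')"
```

```text
t 7.07 F [ 0.53 -0.53 -0.08] sem [0.1  0.18 0.24] M [-0.041 -0.105 -0.006] X [511.2  -9.7 100.7] w 37.7
```

View pics/f7.png

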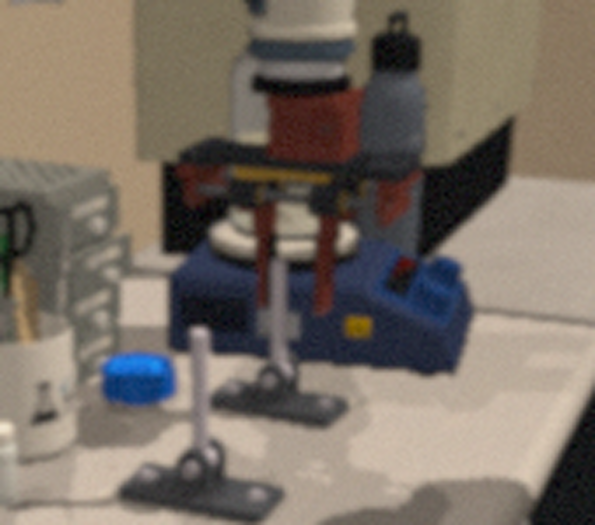

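Contact, at about 0.5 N. I'll go on in 0.5 mm steps.

move_arm --pt "145 0 -0.0005 0 0" --pt "145 0 -0.0005 0 0"

```text
t: 7.23
ee_pos: [510.7, -9.7, 100.7]
orientation: [2.224, 2.219, 0.0]
ft_force: [0.8, -0.2, 0.6]
width: 38.0
```

```bash
python3 -c "
from h import *
feel(4)"
```

```text
t 7.43 F [ 0.16 -0.09  0.24] sem [0.09 0.23 0.3 ] M [-0.03  -0.128  0.027] X [510.8  -9.7 100.7] w 37.8
```

move_arm --pt "145 0 -0.0005 0 0" --pt "145 0 -0.0005 0 0"

```text
t: 7.6
ee_pos: [510.2, -9.7, 100.7]
orientation: [2.224, 2.219, 0.0]
ft_force: [0.8, 0.0, -0.3]
width: 37.8
```

```bash
python3 -c "
from h import *
feel(4)"
```

```text
t 7.8 F [ 0.06 -0.32  0.42] sem [0.2  0.04 0.04] M [-0.058 -0.107 -0.008] X [510.2  -9.7 100.7] w 38.2
```

move_arm --pt "145 0 -0.0005 0 0" --pt "145 0 -0.0005 0 0"

```text
t: 7.97
ee_pos: [509.7, -9.7, 100.7]
orientation: [-2.224, -2.219, 0.0]
ft_force: [0.4, -0.1, 0.7]
width: 38.2
```

```bash
python3 -c "
from h import *
feel(4)"
```

```text
t 8.17 F [0.32 0.17 0.18] sem [0.22 0.02 0.26] M [-0.028 -0.104 -0.009] X [509.7  -9.7 100.7] w 38.1
```

move_arm --pt "145 0 -0.0005 0 0" --pt "145 0 -0.0005 0 0"

```text
t: 8.33
ee_pos: [509.2, -9.7, 100.7]
orientation: [2.224, 2.219, 0.0]
ft_force: [-0.4, 0.2, 0.4]
width: 37.7
```

```bash
python3 -c "
from h import *
feel(4)"
```

```text
t 8.53 F [0.28 0.1  0.15] sem [0.26 0.23 0.14] M [-0.021 -0.13   0.011] X [509.2  -9.7 100.7] w 37.7
```

move_arm --pt "145 0 -0.0005 0 0" --pt "145 0 -0.0005 0 0"

```text
t: 8.7
ee_pos: [508.8, -9.7, 100.7]
orientation: [2.224, 2.219, 0.0]
ft_force: [-0.3, 0.5, 0.7]
width: 37.8
```

```bash
python3 -c "
from h import *
feel(4,'pics/f8.png')"
```

```text
t 8.9 F [0.97 0.18 0.59] sem [0.3  0.13 0.17] M [-0.025 -0.158 -0.016] X [508.7  -9.7 100.7] w 38.0
```

View pics/f8.png

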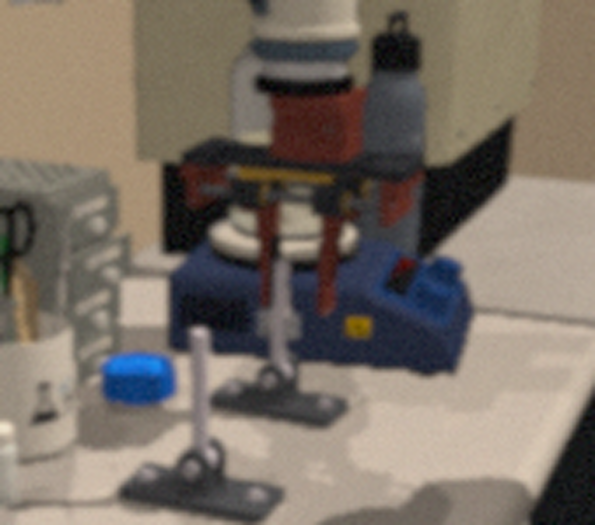

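move_arm --pt "145 0 -0.0005 0 0" --pt "145 0 -0.0005 0 0"

```text
t: 9.07
ee_pos: [508.3, -9.7, 100.7]
orientation: [2.224, 2.219, 0.0]
ft_force: [0.4, 0.9, -0.3]
width: 37.9
```

```bash
python3 -c "
from h import *
feel(4)"
```

```text
t 9.27 F [0.54 0.36 0.5 ] sem [0.2  0.22 0.24] M [-0.    -0.155  0.009] X [508.2  -9.7 100.7] w 38.3
```

move_arm --pt "145 0 -0.0005 0 0" --pt "145 0 -0.0005 0 0"

```text
t: 9.43
ee_pos: [508.1, -9.7, 100.8]
orientation: [2.224, 2.218, 0.001]
ft_force: [2.2, 0.0, -1.4]
width: 37.8
```

```bash
python3 -c "
from h import *
feel(4)"
```

```text
t 9.63 F [ 2.23  0.02 -0.31] sem [0.14 0.27 0.13] M [ 0.002 -0.487  0.002] X [508.1  -9.7 100.7] w 38.0
```

Q stops hard here as well (2.2 N, total play about 2.5 mm), so Q is sound. I'll centre, lift off and go to P.

move_arm --pt "145 0 0.006 0 0" --pt "145 0 0.013 0 0" --pt "145 0 0.013 -0.035 0" --pt "145 0 0.013 -0.07 0" --pt "145 0 0.013 -0.1 0"

```text
t: 10.05
ee_pos: [520.9, -9.7, 201.9]
orientation: [-2.223, -2.218, 0.002]
ft_force: [0.9, -0.5, 1.0]
width: 38.0
```

```bash
python3 - <<'E'
from h import *
print(delta([510,177,200],np.pi/2+.02))
E
```

```text
(array([ 0.1867, -0.0114,  0.0019]), np.float64(-0.0223), 'yaw', np.float64(1.5685), array([520.9,  -9.7, 201.9]), array([ 0.93, -0.47,  0.99]), 38.0)
```

move_arm --pt "145 0.037 -0.003 0 -0.02" --pt "145 0.075 -0.006 0 -0.02" --pt "145 0.112 -0.009 0 -0.02" --pt "145 0.15 -0.011 0 -0.02" --pt "145 0.187 -0.011 0 -0.02"

```text
t: 10.47
ee_pos: [509.7, 179.0, 200.8]
orientation: [-2.202, -2.241, 0.001]
ft_force: [0.3, 0.7, -0.3]
width: 38.2
```

move_arm --pt "145 0 0 0 0" --pt "145 0 0 0.0 0"

```text
t: 10.63
ee_pos: [510.1, 179.0, 200.5]
orientation: [-2.197, -2.245, 0.001]
ft_force: [-0.2, -0.1, -0.5]
width: 37.8
```

```bash
python3 - <<'E'
from h import *
feel(2,"pics/g1.png",crop=(210,60,380,230),s=3.5)
print(delta([510,177,100],np.pi/2+.02))
im=get_image("top");cv2.imwrite("pics/g2.png",cv2.resize(im[140:240,290:430],None,fx=4,fy=4,interpolation=cv2.INTER_CUBIC))
E
```

```text
t 10.73 F [ 0.14 -0.55 -0.  ] sem [0.23 0.04 0.03] M [-0.015 -0.08   0.002] X [510.  177.2 200.4] w 38.4
(array([2.000e-04, 1.000e-04, 1.004e-01]), np.float64(-0.0019), 'yaw', np.float64(1.5889), array([510. , 176.8, 200.4]), array([ 0.46, -0.6 ,  0.04]), 38.4)
```

View pics/g1.png

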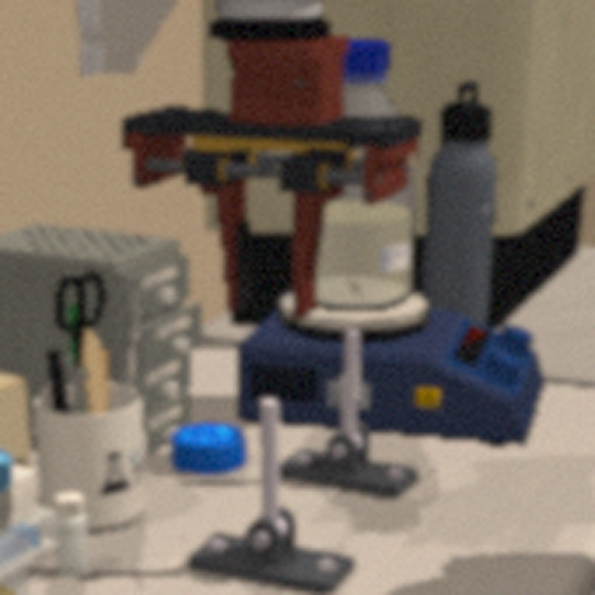

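View pics/g2.png

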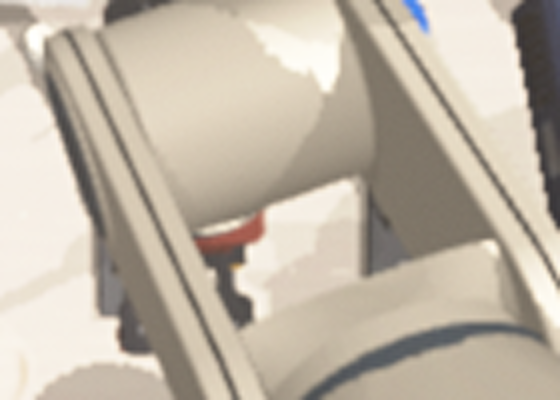

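The fingers (crop 235, 305) are centred over P's rod (270,400). Q still stands where it was. I'll go down.

move_arm --pt "145 0 0 0.03 0" --pt "145 0 0 0.06 0" --pt "145 0 0 0.085 0" --pt "145 0 0 0.1 0" --pt "145 0 0 0.1 0"

```text
t: 11.2
ee_pos: [508.1, 175.0, 97.6]
orientation: [-2.202, -2.237, 0.009]
ft_force: [0.1, -0.7, -0.5]
width: 37.8
```

move_arm --pt "145 0 0.003 0 0" --pt "145 0 0.006 0 0" --pt "145 0 0.01 0 0" --pt "145 0 0.01 0 0"

```text
t: 11.53
ee_pos: [522.2, 177.6, 102.2]
orientation: [2.201, 2.239, 0.005]
ft_force: [0.6, 0.5, -0.6]
width: 37.6
```

```bash
python3 -c "
from h import *
feel(4,'pics/g3.png',crop=(210,80,380,250))"
```

```text
t 11.73 F [-0.37  0.22  0.1 ] sem [0.18 0.18 0.21] M [-0.078 -0.065  0.02 ] X [520.9 177.6 101.5] w 37.5
```

View pics/g3.png

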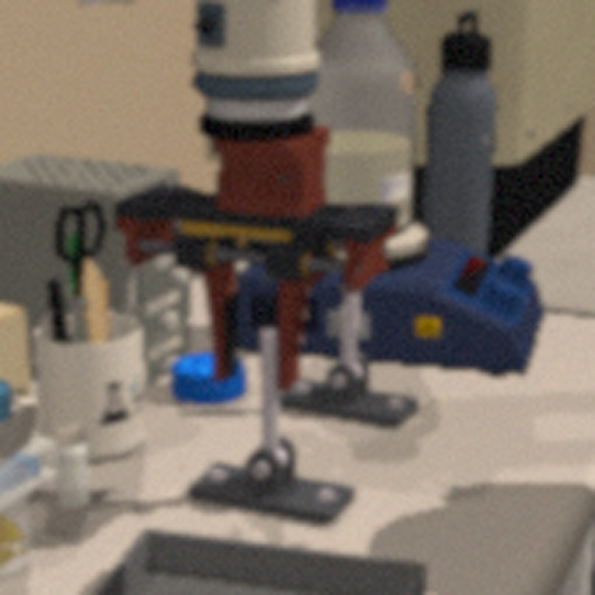

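move_arm --pt "145 0 0.001 0 0" --pt "145 0 0.002 0 0"

```text
t: 11.9
ee_pos: [522.1, 177.6, 100.8]
orientation: [2.201, 2.241, 0.0]
ft_force: [0.1, 0.1, 0.2]
width: 37.7
```

move_arm --pt "145 0 0.0005 0 0" --pt "145 0 0.001 0 0"

```text
t: 12.07
ee_pos: [523.2, 177.6, 100.7]
orientation: [-2.202, -2.241, 0.0]
ft_force: [0.7, -0.2, -0.3]
width: 37.5
```

```bash
python3 -c "
from h import *
feel(4)"
```

```text
t 12.27 F [-0.22  0.29  0.25] sem [0.17 0.05 0.32] M [-0.025 -0.086 -0.014] X [523.2 177.6 100.6] w 37.9
```

move_arm --pt "145 0 0.0005 0 0" --pt "145 0 0.001 0 0"

```text
t: 12.43
ee_pos: [524.1, 177.6, 100.7]
orientation: [-2.202, -2.241, 0.0]
ft_force: [-0.9, 0.2, 0.4]
width: 38.1
```

```bash
python3 -c "
from h import *
feel(4)"
```

```text
t 12.63 F [-0.17 -0.27 -0.38] sem [0.09 0.1  0.31] M [-0.044 -0.03   0.024] X [524.1 177.6 100.6] w 38.1
```

move_arm --pt "145 0 0.0005 0 0" --pt "145 0 0.001 0 0"

```text
t: 12.8
ee_pos: [525.1, 177.6, 100.7]
orientation: [-2.202, -2.241, 0.0]
ft_force: [-0.5, -0.5, 0.5]
width: 38.3
```

```bash
python3 -c "
from h import *
feel(3)"
```

```text
t 12.95 F [-0.61 -0.42  0.45] sem [0.29 0.08 0.07] M [-0.064  0.014 -0.02 ] X [525.2 177.6 100.7] w 37.2
```

move_arm --pt "145 0 0.0005 0 0" --pt "145 0 0.001 0 0"

```text
t: 13.12
ee_pos: [526.2, 177.6, 100.7]
orientation: [-2.202, -2.241, 0.0]
ft_force: [-0.9, 0.0, -0.0]
width: 38.2
```

```bash
python3 -c "
from h import *
feel(3,'pics/g4.png',crop=(210,80,380,250))"
```

```text
t 13.27 F [-0.02  0.44  0.06] sem [0.13 0.08 0.16] M [-0.06  -0.006 -0.031] X [526.2 177.6 100.7] w 37.8
```

View pics/g4.png

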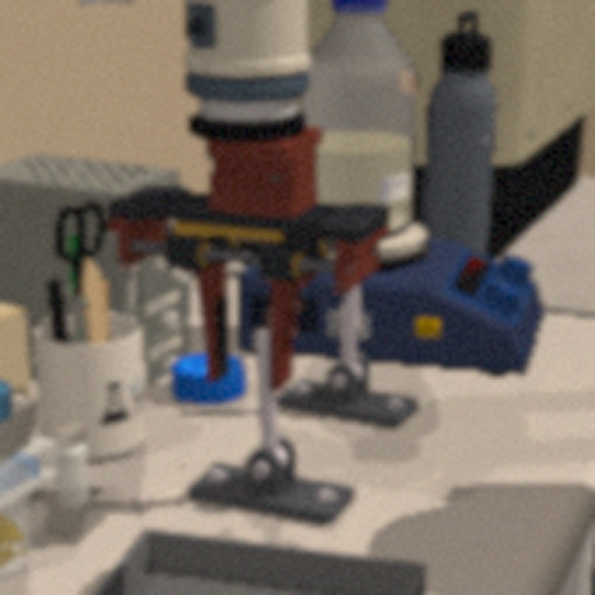

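The top has moved (crop 269→264) at under 0.5 N, so P is loose. I'll carry on through its play until the stop.

move_arm --pt "145 0 0.002 0 0" --pt "145 0 0.003 0 0" --pt "145 0 0.005 0 0" --pt "145 0 0.006 0 0"

```text
t: 13.6
ee_pos: [532.5, 177.7, 100.7]
orientation: [2.202, 2.241, 0.0]
ft_force: [-0.2, 0.1, 0.3]
width: 38.2
```

```bash
python3 -c "
from h import *
feel(3)"
```

```text
t 13.75 F [-0.28  0.15  0.39] sem [0.31 0.54 0.19] M [-0.08  -0.066 -0.011] X [532.5 177.7 100.7] w 37.9
```

move_arm --pt "145 0 0.001 0 0" --pt "145 0 0.002 0 0"

```text
t: 13.92
ee_pos: [534.1, 177.8, 100.6]
orientation: [-2.201, -2.241, 0.0]
ft_force: [-1.5, -0.5, -0.5]
width: 37.6
```

```bash
python3 -c "
from h import *
feel(3)"
```

```text
t 14.07 F [-0.23 -0.26 -0.04] sem [0.06 0.23 0.15] M [-0.044 -0.028  0.003] X [534.3 177.8 100.7] w 37.9
```

move_arm --pt "145 0 0.001 0 0" --pt "145 0 0.001 0 0"

```text
t: 14.23
ee_pos: [535.2, 177.8, 100.7]
orientation: [2.202, 2.241, 0.0]
ft_force: [0.0, 0.5, 0.2]
width: 38.0
```

```bash
python3 -c "
from h import *
feel(3,'pics/g5.png',crop=(210,80,380,250))"
```

```text
t 14.38 F [-0.85 -0.19  0.36] sem [0.22 0.38 0.22] M [-0.043 -0.025  0.001] X [535.2 177.8 100.7] w 37.9
```

View pics/g5.png

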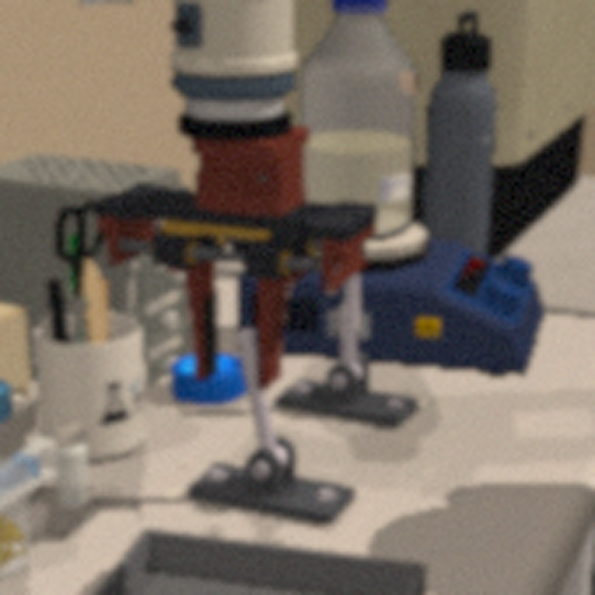

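The rod clearly leans (top at crop 247,335) with almost no force. On to the stop.

move_arm --pt "145 0 0.001 0 0" --pt "145 0 0.002 0 0"

```text
t: 14.55
ee_pos: [537.1, 177.8, 100.7]
orientation: [-2.202, -2.241, 0.0]
ft_force: [-0.9, -0.2, -0.8]
width: 37.8
```

```bash
python3 -c "
from h import *
feel(3)"
```

```text
t 14.7 F [-0.65 -0.22 -0.08] sem [0.28 0.27 0.06] M [-0.042 -0.049  0.008] X [537.4 177.8 100.7] w 37.8
```

move_arm --pt "145 0 0.0005 0 0" --pt "145 0 0.001 0 0"

```text
t: 14.87
ee_pos: [538.1, 177.8, 100.7]
orientation: [-2.202, -2.241, 0.0]
ft_force: [-1.2, -0.0, -0.1]
width: 38.0
```

```bash
python3 -c "
from h import *
feel(3)"
```

```text
t 15.02 F [-0.22 -0.26 -0.29] sem [0.39 0.43 0.14] M [-0.051  0.015 -0.018] X [538.1 177.8 100.6] w 38.0
```

move_arm --pt "145 0 0.0005 0 0" --pt "145 0 0.001 0 0"

```text
t: 15.18
ee_pos: [538.5, 177.8, 100.5]
orientation: [-2.201, -2.24, 0.002]
ft_force: [-3.1, 1.1, 0.1]
width: 38.2
```

```bash
python3 -c "
from h import *
feel(3)"
```

```text
t 15.33 F [-3.23  0.35  0.51] sem [0.18 0.39 0.21] M [0.013 0.458 0.002] X [538.5 177.8 100.5] w 37.9
```

move_arm --pt "145 0 0.0003 0 0" --pt "145 0 0.0006 0 0"

```text
t: 15.5
ee_pos: [539.0, 177.7, 100.5]
orientation: [-2.201, -2.24, 0.002]
ft_force: [-4.1, 0.5, 1.0]
width: 37.7
```

```bash
python3 -c "
from h import *
feel(3,'pics/g6.png',crop=(210,80,380,250))"
```

```text
t 15.65 F [-4.39  0.49  1.37] sem [0.24 0.19 0.19] M [0.026 0.883 0.001] X [539.1 177.8 100.5] w 37.8
```

View pics/g6.png

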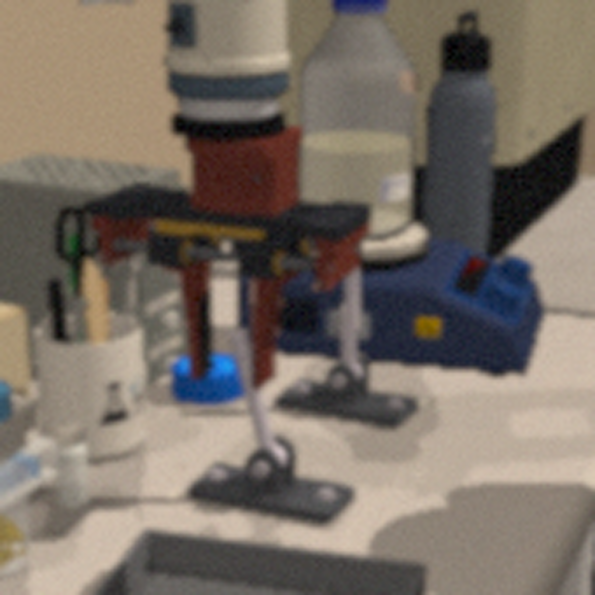

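P's stop away from me is at tool x≈538 (4 N) with full lean. Now I'll pull it back.

move_arm --pt "145 0 -0.008 0 0" --pt "145 0 -0.016 0 0" --pt "145 0 -0.024 0 0" --pt "145 0 -0.031 0 0" --pt "145 0 -0.038 0 0"

```text
t: 16.07
ee_pos: [501.3, 177.2, 101.0]
orientation: [2.201, 2.241, 0.001]
ft_force: [0.5, -0.6, 0.2]
width: 37.9
```

move_arm --pt "145 0 -0.004 0 0" --pt "145 0 -0.008 0 0" --pt "145 0 -0.011 0 0" --pt "145 0 -0.013 0 0" --pt "145 0 -0.013 0 0"

```text
t: 16.48
ee_pos: [488.5, 177.0, 100.7]
orientation: [-2.202, -2.241, 0.0]
ft_force: [0.3, -0.8, -0.5]
width: 38.0
```

```bash
python3 -c "
from h import *
feel(3,'pics/g7.png',crop=(210,80,380,250))"
```

```text
t 16.63 F [ 0.45 -0.42  0.15] sem [0.41 0.33 0.29] M [-0.031 -0.091  0.007] X [488.8 176.9 100.6] w 38.1
```

View pics/g7.png

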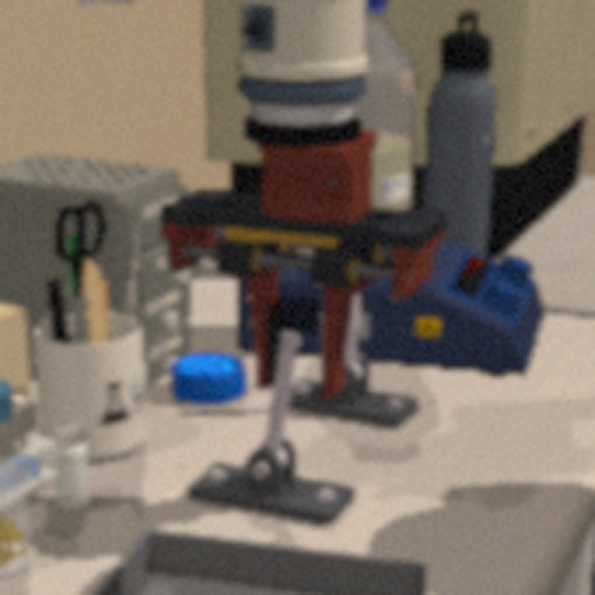

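The rod now leans towards me (top at crop 291,340). On to that stop.

move_arm --pt "145 0 -0.001 0 0" --pt "145 0 -0.003 0 0" --pt "145 0 -0.005 0 0" --pt "145 0 -0.005 0 0"

```text
t: 16.97
ee_pos: [483.3, 176.8, 100.6]
orientation: [-2.202, -2.241, 0.001]
ft_force: [-0.0, 0.2, 0.7]
width: 38.0
```

```bash
python3 -c "
from h import *
feel(3)"
```

```text
t 17.12 F [-0.07  0.22 -0.35] sem [0.19 0.09 0.05] M [-0.039 -0.079 -0.004] X [483.5 176.8 100.6] w 38.2
```

move_arm --pt "145 0 -0.0005 0 0" --pt "145 0 -0.001 0 0"

```text
t: 17.28
ee_pos: [482.9, 176.8, 100.7]
orientation: [2.202, 2.241, 0.0]
ft_force: [0.3, 0.5, -0.2]
width: 38.1
```

```bash
python3 -c "
from h import *
feel(3)"
```

```text
t 17.43 F [ 0.64  0.33 -0.79] sem [0.29 0.21 0.32] M [-0.036 -0.162  0.017] X [482.8 176.8 100.7] w 37.8
```

move_arm --pt "145 0 -0.0005 0 0" --pt "145 0 -0.001 0 0"

```text
t: 17.6
ee_pos: [481.9, 176.9, 100.7]
orientation: [2.202, 2.241, 0.001]
ft_force: [1.1, -0.0, -0.3]
width: 38.0
```

```bash
python3 -c "
from h import *
feel(3)"
```

```text
t 17.75 F [ 1.11  0.56 -0.92] sem [0.45 0.12 0.08] M [-0.054 -0.31   0.002] X [481.9 176.9 100.7] w 37.9
```

move_arm --pt "145 0 -0.0003 0 0" --pt "145 0 -0.0006 0 0"

```text
t: 17.92
ee_pos: [481.7, 176.9, 100.8]
orientation: [2.201, 2.241, 0.002]
ft_force: [3.6, -0.7, -1.2]
width: 37.8
```

```bash
python3 -c "
from h import *
feel(3,'pics/g8.png',crop=(210,80,380,250))"
```

```text
t 18.07 F [ 3.57 -0.62 -1.17] sem [0.15 0.29 0.18] M [-0.075 -0.64  -0.006] X [481.7 176.9 100.8] w 37.9
```

View pics/g8.png

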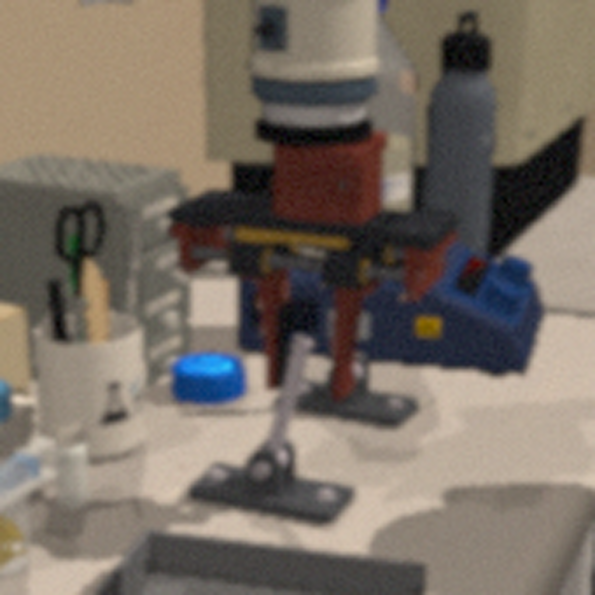

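Full play each way, about ±15 mm at the finger, so P is the loose one. I'll centre on the hinge axis (x≈510), lower a little and close, which brings the rod upright in the grip.

move_arm --pt "145 0 0.008 0 0" --pt "145 0 0.016 0.0 0" --pt "145 0 0.024 0.005 0" --pt "145 0 0.029 0.012 0" --pt "145 0 0.029 0.012 0"

```text
t: 18.48
ee_pos: [510.8, 177.1, 87.3]
orientation: [-2.202, -2.24, 0.002]
ft_force: [0.2, -0.6, 0.1]
width: 37.9
```

move_arm --pt "200 0 0 0 0" --pt "255 0 0 0 0" --pt "255 0 0 0 0" --pt "255 0 0 0 0" --pt "255 0 0 0 0"

```text
t: 18.9
ee_pos: [510.1, 177.3, 88.8]
orientation: [2.201, 2.241, 0.0]
ft_force: [1.0, -0.8, -0.7]
width: 11.3
```

```bash
python3 -c "
from h import *
feel(3,'pics/h1.png',crop=(210,80,380,250))"
```

```text
t 19.05 F [-0.37 -0.26 -0.68] sem [0.33 0.2  0.47] M [-0.107 -0.089  0.019] X [510.1 177.3  88.8] w 11.5
```

View pics/h1.png

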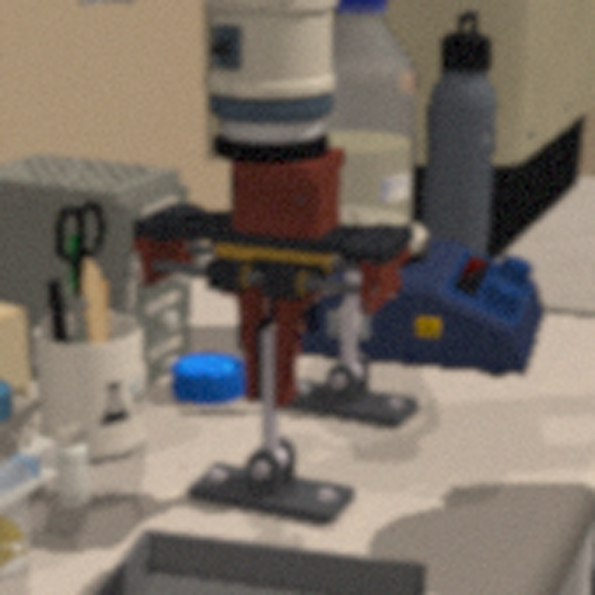

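The grip is on the rod (width 11.4 mm), with the rod upright between the fingers at crop (268,350). I'll lift.

move_arm --pt "255 0 0 -0.006 0" --pt "255 0 0 -0.02 0" --pt "255 0 0 -0.04 0" --pt "255 0 0 -0.06 0" --pt "255 0 0 -0.075 0"

```text
t: 19.47
ee_pos: [509.6, 177.2, 164.6]
orientation: [-2.201, -2.241, 0.001]
ft_force: [-0.4, -0.3, -8.0]
width: 11.8
```

```bash
python3 -c "
from h import *
feel(3,'pics/h2.png',crop=(210,60,380,250),s=3)
print(delta([442,352,165],np.pi/2+.155))"
```

```text
t 19.62 F [ 0.6   0.54 -6.59] sem [0.34 0.1  0.81] M [-0.044 -0.125 -0.004] X [510.9 177.6 165.7] w 11.4
(array([ 0.1758, -0.0653, -0.0007]), np.float64(-0.1373), 'yaw', np.float64(1.5885), array([510.4, 177.4, 164.3]), array([ 0.22,  0.33, -7.09]), 11.4)
```

View pics/h2.png

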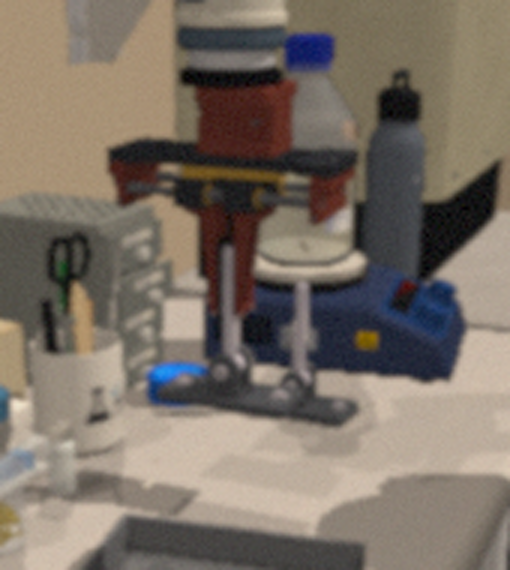

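The foot hangs level (plate at crop 255,395), with a load of about 7 N. I'll carry it to the tray.

move_arm --pt "255 0.015 -0.005 0 -0.03" --pt "255 0.04 -0.015 0 -0.06" --pt "255 0.07 -0.026 0 -0.09" --pt "255 0.1 -0.037 0 -0.12" --pt "255 0.13 -0.048 0 -0.137"

```text
t: 20.03
ee_pos: [458.1, 306.8, 161.8]
orientation: [-2.042, -2.387, 0.005]
ft_force: [0.2, -0.2, -6.7]
width: 11.4
```

move_arm --pt "255 0.02 0 0 0" --pt "255 0.035 0 0 0" --pt "255 0.035 0 0 0" --pt "255 0.035 0 0 0"

```text
t: 20.37
ee_pos: [453.8, 341.0, 162.4]
orientation: [-2.041, -2.388, 0.004]
ft_force: [0.3, 0.3, -7.7]
width: 11.3
```

```bash
python3 -c "
from h import *
feel(3,'pics/h3.png',crop=(190,60,390,300),s=2.4)
print(delta([442,352,130],np.pi/2+.155))
im=get_image('top');cv2.imwrite('pics/h4.png',cv2.resize(im[150:290,180:350],None,fx=4,fy=4,interpolation=cv2.INTER_CUBIC))"
```

```text
t 20.52 F [-0.41 -0.01 -7.13] sem [0.09 0.14 0.19] M [-0.055 -0.098 -0.01 ] X [454.1 340.  162.7] w 11.5
(array([ 0.0139, -0.0102,  0.033 ]), np.float64(-0.0012), 'yaw', np.float64(1.7246), array([454.3, 339.8, 163. ]), array([-0.61,  0.25, -6.69]), 11.5)
```

View pics/h3.png

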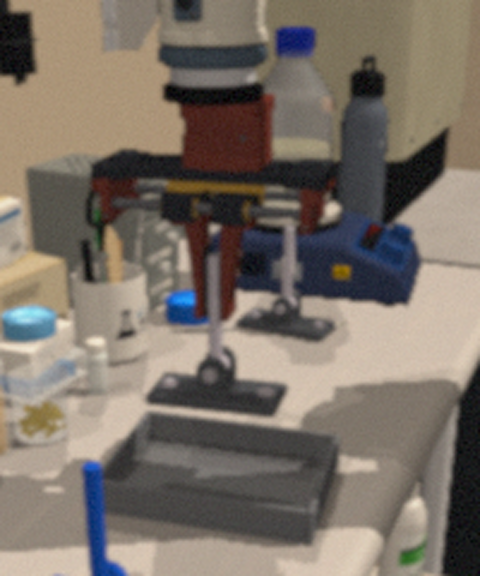

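View pics/h4.png

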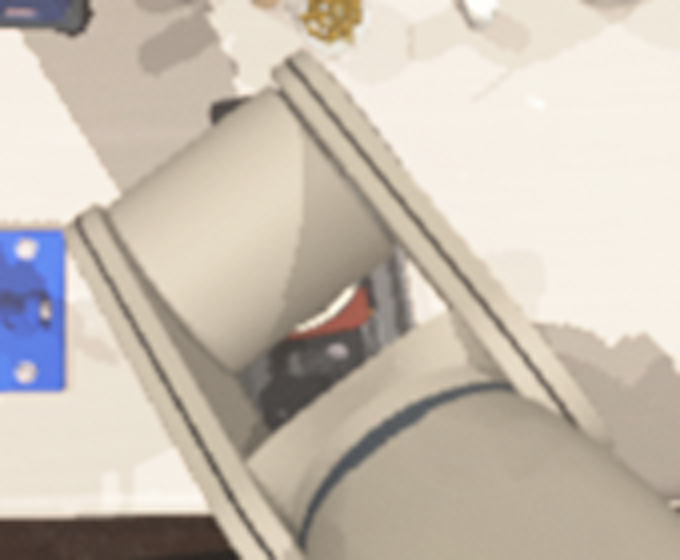

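move_arm --pt "255 0.007 -0.005 0 0" --pt "255 0.014 -0.01 0 0" --pt "255 0.014 -0.01 0.015 0" --pt "255 0.014 -0.01 0.03 0" --pt "255 0.014 -0.01 0.03 0"

```text
t: 20.98
ee_pos: [440.4, 352.5, 131.5]
orientation: [-2.042, -2.386, 0.007]
ft_force: [-1.4, -0.9, -8.1]
width: 11.6
```

```bash
python3 -c "
from h import *
feel(3,'pics/h5.png',crop=(190,60,390,300),s=2.4)
print(delta([442,352,97],np.pi/2+.155))"
```

```text
t 21.13 F [-0.17  0.28 -6.64] sem [0.08 0.24 0.28] M [ 0.009 -0.083  0.007] X [441.7 353.3 133.4] w 11.8
(array([-0.0016, -0.0006,  0.0371]), np.float64(-0.0003), 'yaw', np.float64(1.7255), array([442.4, 353.6, 134.1]), array([-0.15,  0.26, -7.07]), 11.8)
```

View pics/h5.png

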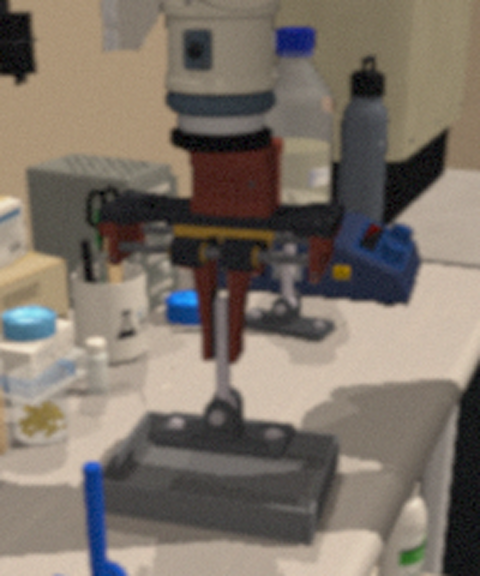

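move_arm --pt "255 -0.001 0 0.012 0" --pt "255 -0.001 0 0.022 0" --pt "255 -0.001 0 0.03 0" --pt "255 -0.001 0 0.034 0" --pt "255 -0.001 0 0.034 0"

```text
t: 21.55
ee_pos: [441.8, 351.7, 98.2]
orientation: [-2.043, -2.386, 0.004]
ft_force: [-0.9, 0.2, -6.9]
width: 11.9
```

```bash
python3 -c "
from h import *
feel(3,'pics/h6.png',crop=(190,60,390,300),s=2.4)"
```

```text
t 21.7 F [-0.39 -0.72 -7.21] sem [0.31 0.3  0.26] M [-0.028 -0.095 -0.019] X [442.5 352.2  99.3] w 11.9
```

View pics/h6.png

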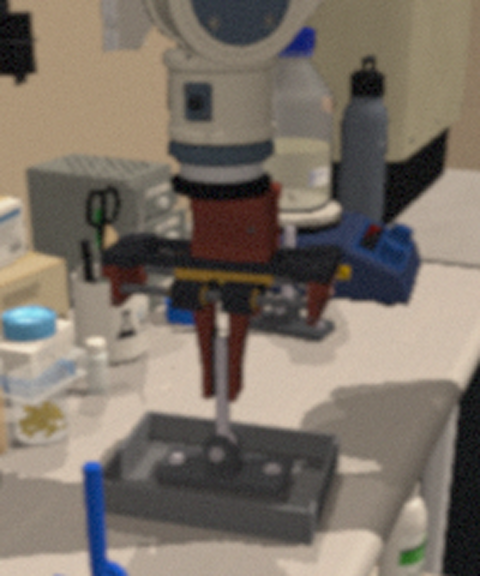

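The foot is inside the tray, centred in x (plate at crop 225,475), with about 5 mm left to go. I'll lower in small steps.

move_arm --pt "255 0 0 0.0015 0" --pt "255 0 0 0.003 0" --pt "255 0 0 0.004 0" --pt "255 0 0 0.004 0"

```text
t: 22.03
ee_pos: [442.6, 352.3, 95.7]
orientation: [2.043, 2.386, 0.0]
ft_force: [0.5, 0.9, -6.5]
width: 11.7
```

move_arm --pt "255 0 0 0.001 0" --pt "255 0 0 0.001 0" --pt "255 0 0 0.001 0"

```text
t: 22.28
ee_pos: [442.6, 352.3, 94.7]
orientation: [-2.043, -2.386, -0.0]
ft_force: [0.7, -0.4, -6.6]
width: 11.4
```

```bash
python3 -c "
from h import *
feel(4)"
```

```text
t 22.48 F [ 0.23 -0.62 -7.79] sem [0.31 0.16 0.24] M [-0.038 -0.085  0.001] X [442.6 352.3  94.7] w 11.7
```

move_arm --pt "255 0 0 0.0005 0" --pt "255 0 0 0.001 0" --pt "255 0 0 0.001 0"

```text
t: 22.73
ee_pos: [442.6, 352.4, 94.0]
orientation: [2.043, 2.386, 0.0]
ft_force: [-0.8, -1.6, -3.2]
width: 11.6
```

```bash
python3 -c "
from h import *
feel(3)"
```

```text
t 22.88 F [-0.97 -1.36 -2.1 ] sem [0.11 0.46 0.31] M [-0.221  0.175  0.002] X [442.6 352.4  93.9] w 11.5
```

move_arm --pt "255 0 0 0.0005 0" --pt "255 0 0 0.001 0" --pt "255 0 0 0.001 0"

```text
t: 23.13
ee_pos: [442.8, 352.4, 93.8]
orientation: [2.043, 2.386, 0.001]
ft_force: [-2.6, -2.7, 8.7]
width: 11.2
```

```bash
python3 -c "
from h import *
feel(3)"
```

```text
t 23.28 F [-3.5  -3.    8.63] sem [0.29 0.11 0.15] M [-0.551  0.701  0.04 ] X [442.8 352.4  93.8] w 11.8
```

Touchdown at 93.8, as predicted. I'll ease the load and open.

move_arm --pt "255 0 0 -0.0008 0" --pt "145 0 0 -0.0008 0" --pt "145 0 0 -0.0008 0" --pt "145 0 0 -0.0008 0" --pt "145 0 0 -0.0008 0"

```text
t: 23.7
ee_pos: [443.0, 352.6, 93.6]
orientation: [2.043, 2.386, 0.001]
ft_force: [-0.5, -0.3, -0.2]
width: 34.8
```

move_arm --pt "145 0 0 -0.005 0" --pt "145 0 0 -0.01 0" --pt "145 0 0 -0.011 0"

```text
t: 23.95
ee_pos: [443.1, 352.7, 105.5]
orientation: [2.043, 2.386, 0.002]
ft_force: [0.3, -1.0, -0.6]
width: 37.6
```

```bash
python3 -c "
from h import *
feel(3,'pics/h7.png',crop=(190,60,390,300),s=2.4)"
```

```text
t 24.1 F [ 0.25 -0.61 -0.17] sem [0.3  0.07 0.32] M [-0.051 -0.095 -0.003] X [443.  352.6 105.1] w 38.2
```

View pics/h7.png

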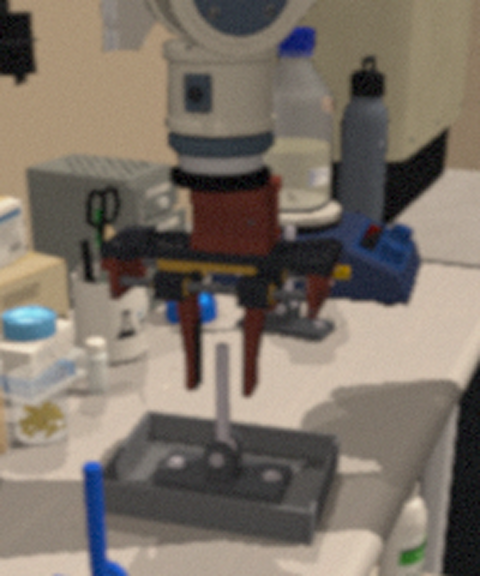

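The foot is standing on the tray floor with its rod upright between the open fingers. I'll lean it right over, away from me.

move_arm --pt "145 0 0.007 0 0" --pt "145 0 0.014 0 0" --pt "145 0 0.019 0 0" --pt "145 0 0.023 0 0" --pt "145 0 0.026 0 0"

```text
t: 24.52
ee_pos: [469.0, 356.4, 104.3]
orientation: [-2.044, -2.386, 0.0]
ft_force: [-0.3, -0.8, 0.3]
width: 37.7
```

```bash
python3 -c "
from h import *
feel(3)"
```

```text
t 24.67 F [ 0.05 -0.18 -0.03] sem [0.13 0.53 0.18] M [-0.055 -0.083 -0.018] X [468.9 356.4 104.3] w 37.9
```

move_arm --pt "145 0 0.0005 0 0" --pt "145 0 0.001 0 0"

```text
t: 24.83
ee_pos: [469.1, 356.5, 104.4]
orientation: [-2.043, -2.387, 0.0]
ft_force: [-0.8, 0.5, 0.5]
width: 37.7
```

```bash
python3 -c "
from h import *
feel(3)"
```

```text
t 24.98 F [-0.   -0.01 -0.07] sem [0.1  0.14 0.14] M [-0.022 -0.101  0.024] X [469.2 356.5 104.5] w 37.8
```

move_arm --pt "145 0 0.0005 0 0" --pt "145 0 0.0007 0 0"

```text
t: 25.15
ee_pos: [469.8, 356.6, 104.5]
orientation: [-2.043, -2.386, 0.0]
ft_force: [-0.2, 0.9, -0.3]
width: 38.1
```

```bash
python3 -c "
from h import *
feel(3)"
```

```text
t 25.3 F [-0.54  0.27 -0.36] sem [0.26 0.1  0.17] M [-0.031  0.023  0.01 ] X [469.9 356.6 104.5] w 37.8
```

move_arm --pt "145 0 0.0005 0 0" --pt "145 0 0.0007 0 0"

```text
t: 25.47
ee_pos: [470.2, 356.6, 104.3]
orientation: [-2.043, -2.386, 0.001]
ft_force: [-3.3, 0.1, 0.2]
width: 38.3
```

```bash
python3 -c "
from h import *
feel(3)"
```

```text
t 25.62 F [-2.56  0.64  0.74] sem [0.37 0.19 0.08] M [0.007 0.345 0.035] X [470.2 356.6 104.3] w 38.2
```

move_arm --pt "145 0 0.0003 0 0" --pt "145 0 0.0005 0 0"

```text
t: 25.78
ee_pos: [470.5, 356.6, 104.3]
orientation: [-2.043, -2.386, 0.002]
ft_force: [-4.6, 0.7, 0.8]
width: 38.2
```

```bash
python3 -c "
from h import *
feel(3)"
```

```text
t 25.93 F [-4.99  0.27  0.91] sem [0.11 0.16 0.21] M [-0.029  0.782  0.015] X [470.6 356.6 104.3] w 37.9
```

It is at the stop (2.6 → 5 N). I'll back off and rise clear.

move_arm --pt "145 0 -0.003 0 0" --pt "145 0 -0.006 0 0" --pt "145 0 -0.006 -0.03 0" --pt "145 0 -0.006 -0.065 0" --pt "145 0 -0.006 -0.1 0"

```text
t: 26.35
ee_pos: [465.2, 355.6, 205.2]
orientation: [2.043, 2.386, -0.001]
ft_force: [1.0, -0.0, 0.9]
width: 38.0
```

move_arm --pt "145 0 0 -0.04 0" --pt "145 -0.03 -0.03 -0.06 0" --pt "145 -0.06 -0.06 -0.08 0" --pt "145 -0.1 -0.065 -0.08 0" --pt "145 -0.13 -0.065 -0.08 0"

```text
t: 26.77
ee_pos: [420.1, 216.4, 286.4]
orientation: [2.039, 2.387, 0.006]
ft_force: [0.8, -1.1, 0.2]
width: 37.9
```

move_arm --pt "145 -0.04 0 0 0" --pt "145 -0.08 0 0 0" --pt "145 -0.12 0 0 0" --pt "145 -0.16 0 0 0" --pt "145 -0.2 0 0 0"

```text
t: 27.18
ee_pos: [452.3, 17.7, 285.2]
orientation: [2.041, 2.385, 0.002]
ft_force: [0.9, 0.8, -0.1]
width: 37.9
```

```bash
python3 - <<'E'
from h import *
np.set_printoptions(precision=1,suppress=True)
a=get_image("side");b=get_image("top");print(get_obs()["ee_pos"],get_obs()["t"])
cv2.imwrite("pics/z1.png",cv2.resize(a[100:300,200:400],None,fx=3,fy=3,interpolation=cv2.INTER_CUBIC))
cv2.imwrite("pics/z2.png",cv2.resize(b[140:280,215:425],None,fx=3.8,fy=3.8,interpolation=cv2.INTER_CUBIC))
E
```

```text
[453.   15.  285.1] 27.2833
```

View pics/z1.png

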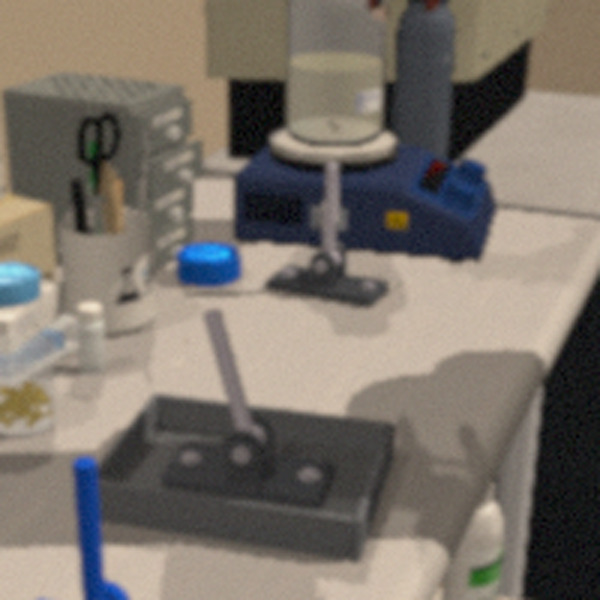

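View pics/z2.png

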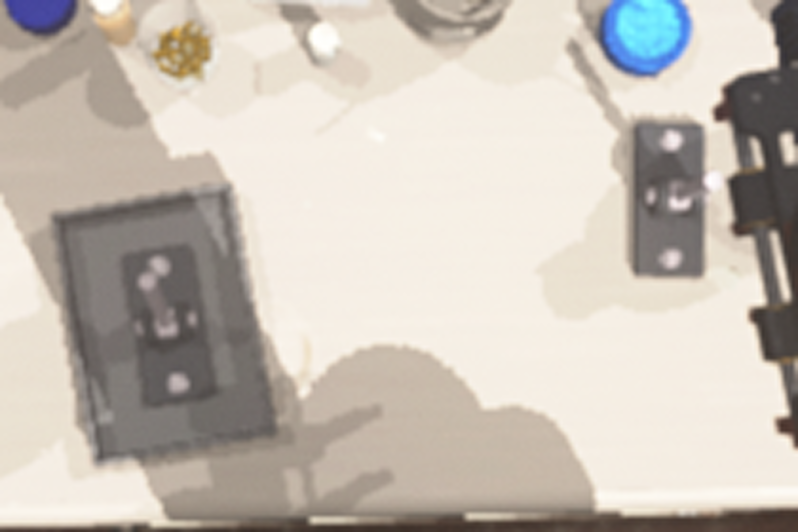

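```bash
python3 - <<'E'
from h import *
np.set_printoptions(precision=1,suppress=True)
t=tri(("side",(271,204.3)),("top",(254.2,214.2)));print("P top",t)
d=t[:2]-[443,352.5];L=d@[np.cos(.155),np.sin(.155)];print("lean",np.arctan2(L,t[2]-35))
print("Q top",tri(("side",(200+332/3,100+163/3)),("top",(215+713/3.8,140+182/3.8))))
from workcell import close_job
print(close_job())
E
```

```text
P top [464.7 353.3 123.8]
lean 0.23831924176681732
Q top [519.   -7.1 124. ]
the job is handed in; nothing more can be done
None
```

I found the loose foot, stood it on the floor of the grey reject tray and left its rod leaning right over, away from the robot. The job was handed in at about t ≈ 27 s of the 51 s allowed.

- **Sound foot (right, x≈522, y≈-7):** the rod met a hard stop each way after only about 2.5 mm of total play at the finger. I left it standing, and its plate corner is at the same pixel in the top camera before and after.
- **Loose foot (left, x≈510, y≈177):** pushed away first, then pulled back, the rod moved about 15 mm each way at the finger. It took under about 1 N until a stop at each end. I carried it by the rod to the tray, set it down (touchdown at the predicted height), and pushed the rod to its stop at up to 5 N.

**Last checks:**
- Both cameras show the loose foot flat inside the tray with its rod leaning. My picture estimate of the lean is 0.24 rad, against a limit of 0.26.
- The robot is clear of everything.
- The sound foot's rod top now measures 519 mm in x, against 522 before. That fits its small play and my measuring error.

**One flaw:** the first push on the sound foot reached about 7 N, above the 3 N that may shift it. It probably tipped slightly for a moment. I saw no lasting shift.

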